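# Lock the filter-box access panel

### The arm

A 7-joint arm with a two-finger parallel gripper is mounted at the origin on a cart in front of the work surface, level with it; the furniture and walls round the work are solid. World frame = base frame: x ahead of the robot, y to its left, z up, the work surface at z = 0. Lengths are in m, angles in rad, forces in N, time in s.
With the tool pointing down it reaches from about 0.4 to 0.875 m from the base axis. Payload 19.3 kg.
Tool frame: the origin (TCP) lies at the very end of the fingers, on their centre line; the grasp point (between the pads) lies 19 mm behind it; z points along the fingers, y is the direction in which the jaws open and shut (so a half turn about z gives the same grasp; the last joint's range is limited). The gripper opens to 85 mm and grips with 20 to 120 N. Pads are 22 mm wide; open, the fingers measure 114 mm over their backs; the gripper's body (76 mm by 85 mm) begins 54 mm behind the grasp point. The pads swing forward as they close: fully open they stand 13 mm farther back than shut.
Start: joints at [-1.301, 0.521, -0.036, 1.599, 0.021, 1.021, -0.113], TCP at [0.208, 0.589, 0.205] pointing down, gripper open.
Joint ranges: [-2.91, 2.91], [-0.3, 2.13], [-1.5, 1.42], [0.17, 2.43], [-1.26, 4.41], [0.16, 1.93], [-2.52, 2.52]. Speed limits (rad/s): [1.89, 1.89, 2.39, 2.39, 3.01, 3.01, 3.01].

### API

Orientations are given as [roll, pitch, yaw] about the fixed x, y, z axes, in that order (R = Rz(yaw) Ry(pitch) Rx(roll)).
In Python, from workcell import bot, grab_frame, calibration, workorder gives the robot as it stands.
- The arm moves only by the tool move_arm, never from a script. Its arguments are lists of equal length, an entry for each row: "jaw": the closure in counts, from 0 (fully open) to 255 (shut); "dp": the shift along the tool's x, y, z in units of 800 mm (1.0 is 800 mm), a list of three; "rotation": the turn, a rotation vector about the tool's x, y, z in units of pi rad (1.0 is pi rad), a list of three. In form: {"jaw": [jaw, ...], "dp": [[dx, dy, dz], ...], "rotation": [[rx, ry, rz], ...]}. A call has 1 to 10 rows; each row shifts and turns the commanded pose from where the row before left it, along the tool's axes as they then stand; what a row does not reach is not made up. A row lasts 1/8 s, in which the tool goes at most 62.5 mm and 10.7 degrees, less where a joint would pass 70% of its speed; a pose out of reach is approached as far as the arm can. A call with a number of a shift or a turn outside -1 to 1 is refused whole. A call with a gripper value outside its range is refused whole. The fingers move at their own pace and stop on an object; "squeeze" is the grip in N (left out, the last holds). Time passes only in rows, so rows that do not move let the fingers close. It gives the time, the measured TCP pose, the force and the opening at its end, in the units of the state.
- bot.observe(): the state, without advancing time (a new reading comes with each control period).
- grab_frame(name): name is "scene" or "top" or "wrist"; returns the picture (400x640x3 uint8, blue, green, red); there is no depth.
- calibration(name): a dict with "camera_matrix" (3x3 intrinsics, pixels), "T" (4x4, takes a point from camera to world coordinates). Camera axes: x right, y down, z forward; pixel columns grow to the right and rows downward; lengths in m; the calibration is good to about 2 mm. A picture is of the moment at which its call begins: read the wrist's pose just before it. calibration takes no time and is no camera call; for the wrist camera it gives the pose at the moment of the call.
- workorder.job_done(): hands the job in, once; it reports no verdict.
The state is a dict: "clock": time; "qpos": joint angles; "qd": joint speeds; "joint_efforts": joint torques, N m; "position": TCP position; "tool_rot": TCP orientation; "force": force on the tool from outside, world axes, zero at the start; "moment": the same for the moment, N m; "grip_width": finger opening in m.
Only numpy, scipy, OpenCV 4.12 (cv2) and the standard library are available. Lean on these libraries where they do the work, as an engineer would, in place of code of your own. Each camera call takes 0.05 s, during which the arm holds its last target. There are 200 camera calls.

### The job

The access panel of the dust extractor's filter box stands ajar: press it down with the fingertips until it is fully shut, then set a fingertip in the slot of each of its two quarter-turn fasteners and turn it clockwise to its stop, so that the panel is locked. Touch and push only: do not pinch or lift anything, do not raise the panel further, and leave the loose things around the box where they are.

Things in the scene. Friction and masses are not known exactly. Their poses are not given: they have to be found in the camera images.
- filter_box: Dust extractor's filter box: low grey metal box fixed to the worktop, 190 mm (own x) x 300 (own y) x 60 mm high to its rim, louvred front facing own -x (the robot), own y to the left. Origin: centre of its underside, on the worktop. A lip inside its front lets the fasteners' cam tongues pass beneath it only when the panel is fully shut. A hose spigot sticks out 30 mm behind.
- panel (a joint): Hinge of the access panel, rad: 0 = shut flat on the rim, positive = front edge raised. Aluminium plate 194 x 304 x 8 mm, hinged at the box's rear edge (box frame x = 95, z = 60 mm); shut, its upper face is at z = 68 mm. Starts ajar, 0.20 to 0.34; the stiff hinge holds it wherever it is left; 1 to 4 N down at the front edge closes it.
- panel_press (a point): Point on the panel's upper face at the middle of its front edge, 14 mm in from that edge, free of the fasteners: a place to press. It moves with the panel; with the panel shut it lies in the box frame at x = -83, y = 0, z = 68 mm.
- fastener_left (a joint): Turn of the left fastener, rad: 0 = open, slot running front to back (box x); grows clockwise seen from above; 1.571 = locked, against its stop, slot along the box's width (y), in line with two pips on the panel. Starts at 0 to 0.3. About 0.06 N m turns it; it stays where it is left. Axis normal to the panel.
- slot_left (a point): On the left fastener's axis, on its slot's floor; panel shut: box frame x = -15, y = 80, z = 70 mm. The fastener is a grey smooth disc of 110 mm diameter with one straight slot across its middle, 34 wide, 12 deep, flat floor; disc top at z = 82. A fixed bezel ring (112 inside, 122 outside, disc height) closes the slot ends. A fingertip in the slot 30 to 36 off the axis, pushed sideways, turns it.
- fastener_right (a joint): Turn of the right fastener, rad: 0 = open, slot running front to back (box x); grows clockwise seen from above; 1.571 = locked, against its stop, slot along the box's width (y), in line with two pips on the panel. Starts at 0 to 0.3. About 0.06 N m turns it; it stays where it is left. Axis normal to the panel.
- slot_right (a point): On the right fastener's axis, on its slot's floor; panel shut: box frame x = -15, y = -80, z = 70 mm. The fastener is a grey smooth disc of 110 mm diameter with one straight slot across its middle, 34 wide, 12 deep, flat floor; disc top at z = 82. A fixed bezel ring (112 inside, 122 outside, disc height) closes the slot ends. A fingertip in the slot 30 to 36 off the axis, pushed sideways, turns it.
- sanding_block: Black foam sanding block, 64 x 98 x 24 mm, loose, left of the box. Not part of the work; origin at the centre of its underside.
- varnish_tin: Food tin reused for varnish, 58 diameter, 72 mm high, loose, behind the box. Not part of the work; origin at the centre of its underside.
- paint_bottle: Small paint bottle with a white cap, 38 diameter, 105 mm high, loose, behind the box. Not part of the work; origin at the centre of its underside.
- paint_cap: Small bottle cap, 25 diameter, 17 mm high, loose, in front of the box. Not part of the work; origin at the centre of its underside.
- eraser: Eraser, 20 x 44 x 12 mm, loose, in front of the box. Not part of the work; origin at the centre of its underside.

How it is judged:
By the outcome, as a careful person would: the job done as asked, in the order asked, and still so for the second after the job is handed in, with the robot touching nothing.
It also fails if it takes over 58 s, if anything falls off the work surface, if the arm or the gripper's body presses on something with over 40 N, if the wrist force passes 120 N, or if a joint passes its speed limit or range.

## Working session

There is one attempt and no reset: what is moved stays moved. The work goes in short steps, Python scripts to look and compute and a tool call to move; the robot and the scene stay as the last step left them, time stands still between calls to the robot, and variables do not carry over. Pictures are saved under pics/ and viewed, about 8 in all and at most 12, crops included, and the job is handed in when it is done.

Besides the shell and the picture viewer there is one more tool, called after "Request:" as a command line: name --argument value ..., lists and objects as JSON in quotes. move_arm: Moves the arm, as the interface text tells. Shifts and turns lie within -1 to 1; 1 stands for 800 mm of shift or pi rad of turn. Its arguments: {"type":"object","properties":{"jaw":{"type":"array","items":{"type":"number"}},"dp":{"type":"array","items":{"type":"array","items":{"type":"number","minimum":-1,"maximum":1}}},"rotation":{"type":"array","items":{"type":"array","items":{"type":"number","minimum":-1,"maximum":1}}},"squeeze":{"type":"number"}},"required":["jaw","dp","rotation"]}

```bash
mkdir -p pics; ls; python3 - <<'E'
from workcell import bot, grab_frame, calibration
import cv2,numpy as np
print(bot.observe())
for n in("scene","top"):
    cv2.imwrite(f"pics/{n}0.png",grab_frame(n)); c=calibration(n); print(n,np.round(c["camera_matrix"],1).tolist(),np.round(c["T"],3).tolist())
E
```

```text
pics
{'clock': 0.0, 'qpos': array([-1.30117182,  0.52203248, -0.03634211,  1.59998084,  0.02115919,
        1.02111559, -0.1127802 ]), 'qd': array([-9.56952748e-05, -8.88210723e-04, -9.08204615e-05, -2.92788172e-04,
        5.95689137e-04,  1.94022115e-04, -1.60166089e-03]), 'joint_efforts': array([-7.76246470e-04, -9.27118564e+01,  1.97995283e+00, -3.69919789e+01,
        1.78474677e-02,  8.40204069e-03, -4.47786124e-05]), 'position': array([0.20822136, 0.58890864, 0.2045238 ]), 'tool_rot': array([-3.14043991e+00,  4.04055378e-05,  2.80176891e+00]), 'force': array([ 0.43257869,  0.0778594 , -0.23099878]), 'moment': array([-0.01940243, -0.04820709,  0.03801955]), 'grip_width': 0.08521288631716445}
scene [[475.9, 0.0, 316.9], [0.0, 475.9, 204.3], [0.0, 0.0, 1.0]] [[0.762, -0.292, 0.578, 0.018], [-0.648, -0.356, 0.674, -0.487], [0.009, -0.888, -0.461, 0.504], [0.0, 0.0, 0.0, 1.0]]
top [[369.9, 0.0, 325.1], [0.0, 369.9, 203.9], [0.0, 0.0, 1.0]] [[-0.004, -0.994, 0.113, 0.504], [-1.0, 0.005, 0.004, 0.184], [-0.005, -0.113, -0.994, 0.933], [0.0, 0.0, 0.0, 1.0]]
```

View pics/top0.png

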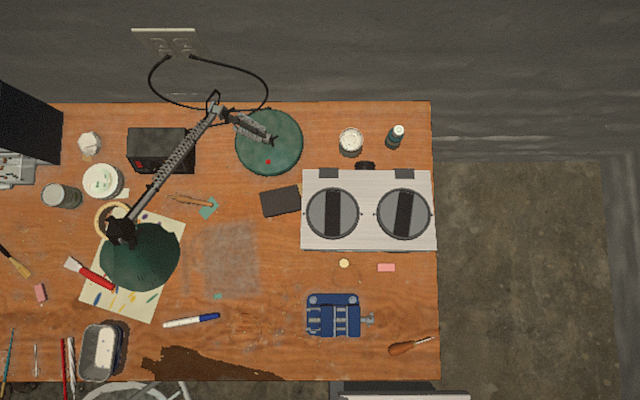

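View pics/scene0.png

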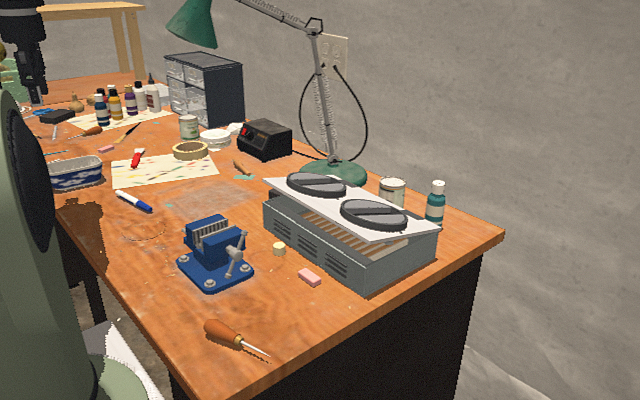

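The box stands ajar right of centre (top px 301–437 × 170–251), with a blue vise in front at (333,315), the cap at (344,263) and the eraser at (386,267). The slots are dark bars near (333,213) and (403,213).

```bash
cat > h.py <<'E'
import numpy as np,cv2
from workcell import bot,grab_frame,calibration
def ray(c,px,z):
    K,T=c["camera_matrix"],c["T"]; d=T[:3,:3]@np.linalg.solve(K,[px[0],px[1],1]); o=T[:3,3]
    return o+d*(z-o[2])/d[2]
def proj(c,P):
    T=np.linalg.inv(c["T"]); q=c["camera_matrix"]@(T[:3,:3]@P+T[:3,3]); return q[:2]/q[2]
E
python3 - <<'E'
from h import *
im=cv2.imread("pics/top0.png"); hsv=cv2.cvtColor(im,cv2.COLOR_BGR2HSV)
cv2.imwrite("pics/crop.png",cv2.resize(im[155:275,285:455],None,fx=4.5,fy=4.5,interpolation=cv2.INTER_CUBIC))
c=calibration("top")
for p,z in [((302,170),.068),((429,170),.068)]: print(p,ray(c,p,z).round(3))
E
```

```text
(302, 170) [0.684 0.243 0.068]
(429, 170) [ 0.682 -0.059  0.068]
```

View pics/crop.png

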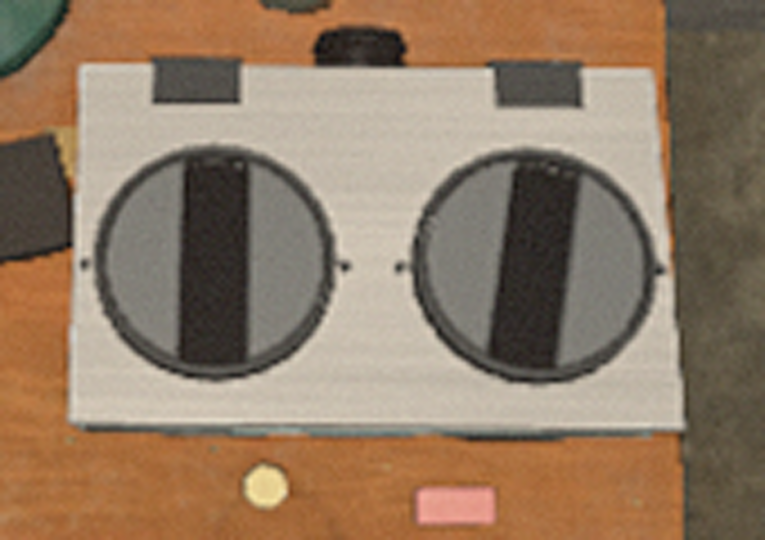

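```bash
python3 - <<'E'
from h import *
c=calibration("top"); s=lambda u,v:(285+(u+.5)/4.5-.5,155+(v+.5)/4.5-.5)
L,R=ray(c,s(80,65),.068),ray(c,s(653,70),.068)
d=(L-R)[:2]; yaw=np.arctan2(d[1],d[0])-np.pi/2
M=(L+R)[:2]/2; ex=np.array([np.cos(yaw),np.sin(yaw)]); ey=np.array([-ex[1],ex[0]])
C=M-.096*ex; print("C",C.round(4),"yaw",yaw.round(4),np.linalg.norm(d))
W=lambda x,y:(C+x*ex+y*ey).round(4)
print("press",W(-.083,0),"L",W(-.015,.08),"R",W(-.015,-.08))
for z in(.11,.12,.13): 
    a,b=ray(c,s(70,425),z),ray(c,s(684,430),z); print(z,a.round(3),b.round(3),np.linalg.norm(a-b),np.linalg.norm((a+b)[:2]/2-M))
E
```

```text
C [0.5879 0.0918] yaw -0.0143 0.3026869164454245
press [0.5049 0.093 ] L [0.5741 0.172 ] R [0.5718 0.012 ]
0.11 [0.497 0.243 0.11 ] [ 0.494 -0.058  0.11 ] 0.30109490152046137 0.188454568507801
0.12 [0.497 0.243 0.12 ] [ 0.494 -0.055  0.12 ] 0.29743818951406403 0.18837135831541763
0.13 [0.498 0.242 0.13 ] [ 0.494 -0.052  0.13 ] 0.29378147750766664 0.18829473095203314
```

```bash
cat >> h.py <<'E'
from scipy.spatial.transform import Rotation as Ro
def plan(target,yaw,n):
    s=bot.observe(); p=s["position"]; R=Ro.from_euler("xyz",s["tool_rot"]); Rt=Ro.from_euler("xyz",[np.pi,0,yaw])
    rv=(R.inv()*Rt).as_rotvec(); st=Ro.from_rotvec(rv/n); d=(np.array(target)-p)/n
    print("dist/row mm",1e3*np.linalg.norm(d).round(4),"rot",(rv/n/np.pi).round(4).tolist())
    for i in range(n): print((R.inv().apply(d)/.8).round(4).tolist(),end=","); R=R*st
    print()
def show():
    s=bot.observe(); print(s["clock"],s["position"].round(4),s["tool_rot"].round(3),"F",s["force"].round(1),"M",s["moment"].round(2),"q",s["qpos"].round(2),s["grip_width"].round(4))
E
python3 -c "
from h import *
plan([.508,.093,.2],1.556,13)"
```

```text
dist/row mm 44.6 rot [-0.0, 0.0, 0.0305]
[-0.0431, -0.0354, 0.0005],[-0.0463, -0.0311, 0.0005],[-0.049, -0.0265, 0.0005],[-0.0513, -0.0217, 0.0005],[-0.0532, -0.0167, 0.0005],[-0.0545, -0.0115, 0.0005],[-0.0554, -0.0062, 0.0005],[-0.0557, -0.0009, 0.0005],[-0.0555, 0.0044, 0.0004],[-0.0549, 0.0097, 0.0004],[-0.0537, 0.0149, 0.0004],[-0.052, 0.02, 0.0004],[-0.0499, 0.0249, 0.0004],
```

Request:
move_arm --jaw '[255,255,255,255,255,255,255,255,255,255]' --dp '[[-0.043,-0.035,0],[-0.046,-0.031,0],[-0.049,-0.0265,0],[-0.051,-0.022,0],[-0.053,-0.017,0],[-0.0545,-0.0115,0],[-0.055,-0.006,0],[-0.056,-0.001,0],[-0.0555,0.0045,0],[-0.055,0.01,0]]' --rotation '[[0,0,0.03],[0,0,0.03],[0,0,0.03],[0,0,0.03],[0,0,0.03],[0,0,0.03],[0,0,0.03],[0,0,0.03],[0,0,0.03],[0,0,0.03]]' --squeeze 40

```text
clock: 1.35
position: [0.4417, 0.2086, 0.2051]
tool_rot: [-3.142, -0.0, 1.856]
force: [-0.4, -0.1, -0.6]
grip_width: -0.0002
```

```bash
python3 -c "
from h import *
show();plan([.508,.093,.16],1.556,4)"
```

```text
Traceback (most recent call last):
  File "h.py", line 16, in show
    s=bot.observe(); print(s["clock"],s["position"].round(4),s["tool_rot"].round(3),"F",s["force"].round(1),"M",s["moment"].round(2),"q",s["qpos"].round(2),s["grip_width"].round(4))
                                                                                                                                                            ^^^^^^^^^^^^^^^^^^^^^
AttributeError: 'float' object has no attribute 'round'
```

```bash
sed -i 's/s\["grip_width"\].round(4)/round(s["grip_width"],4)/' h.py; python3 -c "
from h import *
show();plan([.508,.093,.16],1.556,4)"
```

```text
1.35 [0.4417 0.2086 0.2051] [-3.142 -0.     1.856] F [-0.4 -0.1 -0.6] M [-0.01 -0.02  0.03] q [-0.8   0.32  0.29  1.96 -0.12  0.88 -0.16] -0.0002
dist/row mm 35.2 rot [-0.0, -0.0, 0.0239]
[-0.0405, 0.0097, 0.0141],[-0.0396, 0.0127, 0.0141],[-0.0386, 0.0157, 0.0141],[-0.0373, 0.0185, 0.0141],
```

Request:
move_arm --jaw '[255,255,255,255,255,255]' --dp '[[-0.0405,0.0095,0.014],[-0.0395,0.0125,0.014],[-0.0385,0.0155,0.014],[-0.0375,0.0185,0.014],[0,0,0.01],[0,0,0.01]]' --rotation '[[0,0,0.024],[0,0,0.024],[0,0,0.024],[0,0,0.024],[0,0,0],[0,0,0]]'

```text
clock: 2.1
position: [0.507, 0.0948, 0.1438]
tool_rot: [-3.141, -0.0, 1.559]
force: [-0.7, 0.0, -0.2]
grip_width: -0.0002
```

```bash
python3 -c "
from h import *
show()
cv2.imwrite('pics/w1.png',grab_frame('wrist'));cv2.imwrite('pics/s1.png',grab_frame('scene')[120:340,200:480])"
```

```text
2.1 [0.507  0.0948 0.1438] [-3.141 -0.     1.559] F [-0.7  0.  -0.2] M [0.   0.   0.04] q [-0.57  0.46  0.36  1.96 -0.23  0.76 -0.09] -0.0002
```

View pics/s1.png

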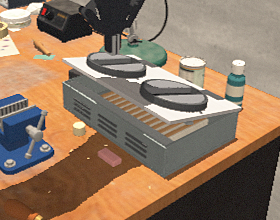

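The closed fingertip hangs over the middle of the panel's front edge (crop px ~(112,45)), so I start pressing.

Request:
move_arm --jaw '[255,255,255,255,255,255,255,255,255,255]' --dp '[[0,0,0.008],[0,0,0.008],[0,0,0.008],[0,0,0.008],[0,0,0.008],[0,0,0.008],[0,0,0.008],[0,0,0.008],[0,0,0.008],[0,0,0.008]]' --rotation '[[0,0,0],[0,0,0],[0,0,0],[0,0,0],[0,0,0],[0,0,0],[0,0,0],[0,0,0],[0,0,0],[0,0,0]]'

```text
clock: 3.45
position: [0.5073, 0.0944, 0.0799]
tool_rot: [-3.141, -0.0, 1.558]
force: [-1.8, 1.0, 1.3]
grip_width: -0.0
```

Request:
move_arm --jaw '[255,255,255,255,255]' --dp '[[0,0,0.004],[0,0,0.004],[0,0,0.004],[0,0,0.003],[0,0,0]]' --rotation '[[0,0,0],[0,0,0],[0,0,0],[0,0,0],[0,0,0]]'

```text
clock: 4.08
position: [0.5073, 0.0944, 0.0682]
tool_rot: [-3.142, 0.0, 1.558]
force: [0.3, 0.3, 0.1]
grip_width: -0.0001
```

Request:
move_arm --jaw '[255,255,255]' --dp '[[0,0,0.0015],[0,0,0.0015],[0,0,0]]' --rotation '[[0,0,0],[0,0,0],[0,0,0]]'

```text
clock: 4.45
position: [0.5073, 0.0944, 0.0658]
tool_rot: [-3.142, 0.0, 1.558]
force: [-0.2, -0.2, -0.0]
grip_width: -0.0003
```

```bash
python3 -c "
from h import *
a=grab_frame('scene')[120:320,230:470];b=grab_frame('top')[150:280,280:460]
cv2.imwrite('pics/s2.png',np.vstack([cv2.resize(a,(480,400),interpolation=2)[:300],cv2.resize(b,(480,300),interpolation=2)]))"
```

```text
(no output)
```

View pics/s2.png

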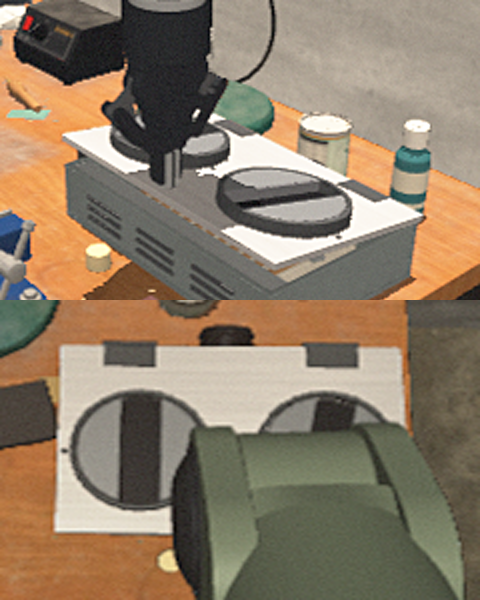

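The finger is on the panel, which is nearly down but still shows a thin gap at the right front, so I keep pressing.

Request:
move_arm --jaw '[255,255,255,255]' --dp '[[0,0,0.002],[0,0,0.002],[0,0,0.002],[0,0,0]]' --rotation '[[0,0,0],[0,0,0],[0,0,0],[0,0,0]]'

```text
clock: 5.05
position: [0.5073, 0.0944, 0.061]
tool_rot: [-3.142, 0.0, 1.558]
force: [0.4, 0.6, 0.3]
grip_width: 0.0004
```

Request:
move_arm --jaw '[255,255]' --dp '[[0,0,0.002],[0,0,0.002]]' --rotation '[[0,0,0],[0,0,0]]'

```text
clock: 5.3
position: [0.5073, 0.0944, 0.0578]
tool_rot: [-3.142, 0.0, 1.558]
force: [-0.7, 0.3, 2.6]
grip_width: 0.0001
```

```bash
python3 -c "
from h import *
show()
a=grab_frame('scene')[170:300,240:460];b=grab_frame('wrist')
cv2.imwrite('pics/s3.png',np.vstack([cv2.resize(a,(440,260),interpolation=2),cv2.resize(b,(440,275))]))"
```

```text
5.3 [0.5073 0.0944 0.0578] [-3.142  0.     1.558] F [-0.7  0.3  2.6] M [0.02 0.25 0.01] q [-0.51  0.59  0.29  2.01 -0.3   0.57 -0.03] 0.0001
```

View pics/s3.png

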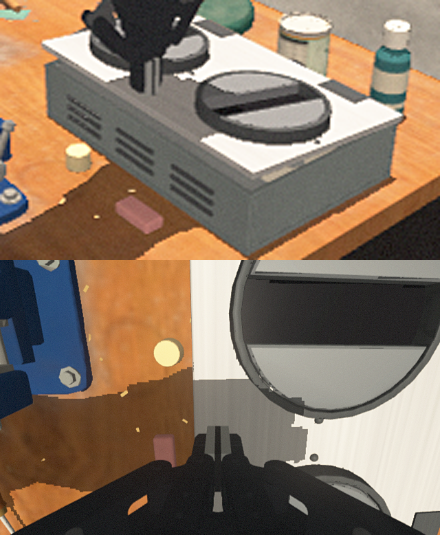

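Finger is on the panel near its front edge; a thin gap remains. Contact force 2.6 N, still moving.

Request:
move_arm --jaw '[255,255]' --dp '[[0,0,0.002],[0,0,0.002]]' --rotation '[[0,0,0],[0,0,0]]'

```text
clock: 5.65
position: [0.5072, 0.0944, 0.0546]
tool_rot: [-3.141, 0.0, 1.558]
force: [-1.0, -1.1, 2.4]
grip_width: 0.0002
```

Request:
move_arm --jaw '[255,255]' --dp '[[0,0,0.002],[0,0,0.001]]' --rotation '[[0,0,0],[0,0,0]]'

```text
clock: 5.9
position: [0.5073, 0.0943, 0.0522]
tool_rot: [-3.142, 0.0, 1.558]
force: [-1.6, 0.0, 1.7]
grip_width: 0.0
```

Request:
move_arm --jaw '[255,255]' --dp '[[0,0,0.002],[0,0,0.002]]' --rotation '[[0,0,0],[0,0,0]]'

```text
clock: 6.15
position: [0.5073, 0.0944, 0.049]
tool_rot: [-3.142, 0.0, 1.558]
force: [-1.3, -0.2, 1.2]
grip_width: -0.0001
```

```bash
python3 -c "
from h import *
show()
s=bot.observe()['position']
a=grab_frame('scene');
c=calibration('scene'); u=proj(c,s); print(u, c['T'][:3,3])
cw=calibration('wrist'); b=grab_frame('wrist'); v=proj(cw,s); print(v)
for im,p in((a,u),(b,v)): cv2.drawMarker(im,tuple(int(round(t)) for t in p),(0,0,255),0,8,1)
x,y=int(u[0]),int(u[1])
a=a[y-70:y+90,x-80:x+160]
cv2.imwrite('pics/s4.png',np.vstack([cv2.resize(a,(600,400),interpolation=2)[:380],cv2.resize(b[200:],(600,188))]))"
```

```text
6.15 [0.5073 0.0944 0.049 ] [-3.142  0.     1.558] F [-1.3 -0.2  1.2] M [-0.02  0.28 -0.04] q [-0.5   0.61  0.28  2.02 -0.3   0.55 -0.02] -0.0001
[312.64199298 233.65918344] [ 0.0184634  -0.48671372  0.50446713]
[316.34546906 237.17738944]
```

View pics/s4.png

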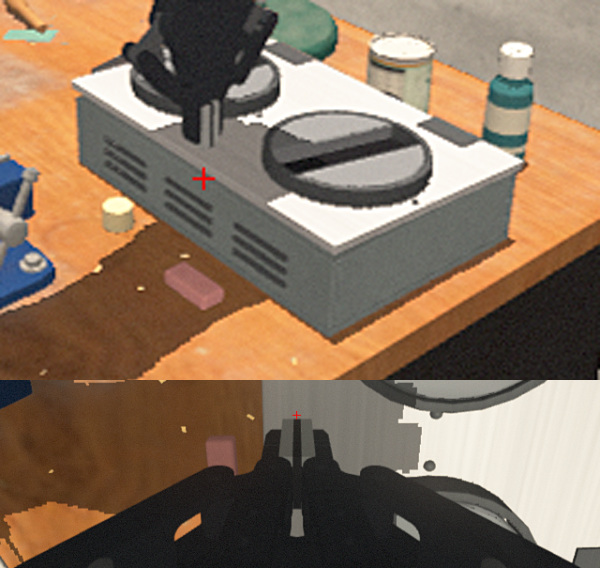

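The panel now looks flush in the scene view. The real fingertip is about 20 mm above the reported TCP (red cross), so I'll go by contact force.

Request:
move_arm --jaw '[255,255]' --dp '[[0,0,0.002],[0,0,0]]' --rotation '[[0,0,0],[0,0,0]]'

```text
clock: 6.5
position: [0.5074, 0.0944, 0.0474]
tool_rot: [3.141, 0.0, 1.558]
force: [0.7, -0.6, -0.2]
grip_width: 0.0003
```

Request:
move_arm --jaw '[255,255]' --dp '[[0,0,0.002],[0,0,0]]' --rotation '[[0,0,0],[0,0,0]]'

```text
clock: 6.75
position: [0.5073, 0.0944, 0.0458]
tool_rot: [-3.142, 0.0, 1.558]
force: [0.7, -0.2, -0.3]
grip_width: -0.0005
```

Request:
move_arm --jaw '[255,255]' --dp '[[0,0,0.002],[0,0,0]]' --rotation '[[0,0,0],[0,0,0]]'

```text
clock: 7.0
position: [0.5073, 0.0944, 0.0442]
tool_rot: [-3.142, 0.0, 1.558]
force: [-0.1, -0.9, 0.2]
grip_width: 0.0002
```

Request:
move_arm --jaw '[255,255]' --dp '[[0,0,0.002],[0,0,0]]' --rotation '[[0,0,0],[0,0,0]]'

```text
clock: 7.25
position: [0.5073, 0.0944, 0.0426]
tool_rot: [-3.141, 0.0, 1.558]
force: [0.9, 0.6, -0.7]
grip_width: -0.0002
```

Request:
move_arm --jaw '[255,255]' --dp '[[0,0,0.002],[0,0,0]]' --rotation '[[0,0,0],[0,0,0]]'

```text
clock: 7.5
position: [0.5074, 0.0944, 0.0417]
tool_rot: [3.141, -0.0, 1.558]
force: [-5.4, -0.9, 17.4]
grip_width: 0.0003
```

17 N at reading z = 0.042 while the motion stalled: the panel is shut, and this gives the contact offset (tip z 0.068 ↔ reading ≈ 0.042). Lift, set the jaw half open and look.

Request:
move_arm --jaw '[255,255,93,93,93,93]' --dp '[[0,0,-0.01],[0,0,-0.03],[0,0,-0.04],[0,0,-0.05],[0,0,0],[0,0,0]]' --rotation '[[0,0,0],[0,0,0],[0,0,0],[0,0,0],[0,0,0],[0,0,0]]'

```text
clock: 8.25
position: [0.5071, 0.0945, 0.1449]
tool_rot: [-3.141, -0.0, 1.558]
force: [-0.5, 0.3, -0.9]
grip_width: 0.0541
```

```bash
python3 -c "
from h import *
show()
cw=calibration('wrist'); b=grab_frame('wrist'); np.savez('w5.npz',K=cw['camera_matrix'],T=cw['T']); print(cw['T'].round(3).tolist())
cv2.imwrite('pics/w5raw.png',b)
for P in ([.5741,.172,.082],[.5718,.012,.082]): 
    v=proj(cw,np.array(P)); print(v); cv2.drawMarker(b,tuple(int(round(t)) for t in v),(0,0,255),0,12,1)
cv2.imwrite('pics/w5.png',b)"
```

```text
8.25 [0.5071 0.0945 0.1449] [-3.141 -0.     1.558] F [-0.5  0.3 -0.9] M [-0.02  0.01  0.02] q [-0.57  0.46  0.37  1.96 -0.23  0.77 -0.09] 0.0541
[[1.0, -0.012, -0.004, 0.508], [-0.013, -0.96, -0.28, 0.166], [-0.0, 0.28, -0.96, 0.314], [0.0, 0.0, 0.0, 1.0]]
[421.43732984  82.21264003]
[403.39285324 304.75522806]
```

View pics/w5.png

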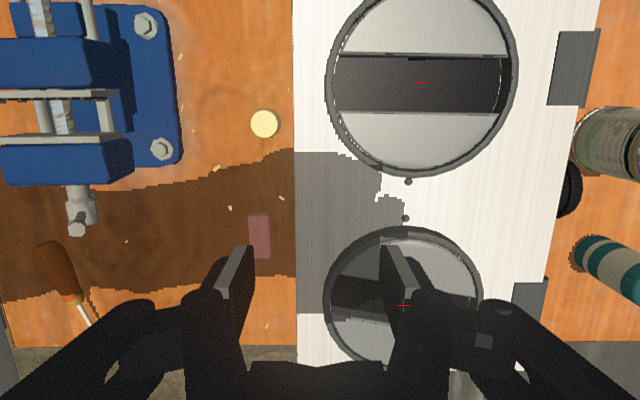

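The panel is shut. Both predicted slot centres, (421,82) and (403,305), fall on the disc centres, and the fingertips at (240,250)/(395,240) straddle the TCP column about 66 mm apart.

```bash
python3 -c "
from h import *
plan([.5741,.172,.095],1.55,3)"
```

```text
dist/row mm 38.0 rot [-0.0001, 0.0, 0.0008]
[0.0327, 0.0276, 0.0206],[0.0328, 0.0275, 0.0206],[0.0329, 0.0274, 0.0206],
```

Request:
move_arm --jaw '[93,93,93,93]' --dp '[[0.033,0.0275,0.01],[0.033,0.0275,0.02],[0.0325,0.0275,0.032],[0,0,0]]' --rotation '[[0,0,0.001],[0,0,0.001],[0,0,0.001],[0,0,0]]'

```text
clock: 8.8
position: [0.5738, 0.1735, 0.0921]
tool_rot: [-3.138, 0.002, 1.55]
force: [-1.3, -0.5, -0.4]
grip_width: 0.0544
```

Request:
move_arm --jaw '[93,93,93,93,93,93]' --dp '[[0,0,0.01],[0,0,0.01],[0,0,0.01],[0,0,0.01],[0,0,0.01],[0,0,0]]' --rotation '[[0,0,0],[0,0,0],[0,0,0],[0,0,0],[0,0,0],[0,0,0]]'

```text
clock: 9.55
position: [0.5742, 0.172, 0.0549]
tool_rot: [-3.141, 0.0, 1.548]
force: [0.0, 0.4, 0.1]
grip_width: 0.0545
```

Request:
move_arm --jaw '[93,93,93,93]' --dp '[[0,0,0.004],[0,0,0.004],[0,0,0.003],[0,0,0]]' --rotation '[[0,0,0],[0,0,0],[0,0,0],[0,0,0]]'

```text
clock: 10.05
position: [0.5745, 0.1721, 0.0465]
tool_rot: [-3.141, 0.0, 1.548]
force: [0.7, -0.1, 0.1]
grip_width: 0.0543
```

Request:
move_arm --jaw '[93,93,93]' --dp '[[0,0,0.002],[0,0,0.002],[0,0,0]]' --rotation '[[0,0,0],[0,0,0],[0,0,0]]'

```text
clock: 10.42
position: [0.5745, 0.1721, 0.0434]
tool_rot: [-3.141, 0.0, 1.548]
force: [-0.4, 0.4, 0.2]
grip_width: 0.0541
```

Request:
move_arm --jaw '[93,93,93]' --dp '[[0,0,0.002],[0,0,0.002],[0,0,0]]' --rotation '[[0,0,0],[0,0,0],[0,0,0]]'

```text
clock: 10.8
position: [0.5746, 0.1721, 0.0402]
tool_rot: [-3.141, 0.0, 1.548]
force: [0.1, -0.5, -0.4]
grip_width: 0.0543
```

Request:
move_arm --jaw '[93,93]' --dp '[[0,0,0.003],[0,0,0]]' --rotation '[[0,0,0],[0,0,0]]'

```text
clock: 11.05
position: [0.5748, 0.1722, 0.0396]
tool_rot: [3.141, -0.001, 1.548]
force: [-10.6, -1.5, 31.5]
grip_width: 0.0542
```

Contact at reading 0.040, about 12 mm deeper than the disc top would be, so the tips are on the slot floor. Back off 2.4 mm and turn.

Request:
move_arm --jaw '[93,93,93,93,93,93,93,93,93,93]' --dp '[[0,0,-0.005],[0,0,0],[0,0,0],[0,0,0],[0,0,0],[0,0,0],[0,0,0],[0,0,0],[0,0,0],[0,0,0]]' --rotation '[[0,0,0],[0,0,0.05],[0,0,0.05],[0,0,0.05],[0,0,0.05],[0,0,0.05],[0,0,0.05],[0,0,0.05],[0,0,0.05],[0,0,0.05]]'

```text
clock: 12.3
position: [0.5741, 0.1717, 0.0417]
tool_rot: [3.141, 0.001, 0.129]
force: [-3.1, -2.2, -0.6]
grip_width: 0.0539
```

```bash
python3 -c "
from h import *
show()"
```

```text
12.3 [0.5741 0.1717 0.0417] [3.141e+00 1.000e-03 1.290e-01] F [-3.1 -2.2 -0.6] M [-0.47  0.59  0.06] q [-0.82  0.82  0.66  1.81 -0.71  0.77 -1.22] 0.0539
```

Request:
move_arm --jaw '[93,93,93,93,93]' --dp '[[0,0,0],[0,0,0],[0,0,0],[0,0,0],[0,0,0]]' --rotation '[[0,0,0.02],[0,0,0.02],[0,0,0.02],[0,0,0.015],[0,0,0]]'

```text
clock: 12.92
position: [0.5743, 0.172, 0.0417]
tool_rot: [3.141, 0.0, -0.101]
force: [-3.6, -0.4, -0.9]
grip_width: 0.0546
```

```bash
python3 -c "
from h import *
show()"
```

```text
12.925 [0.5743 0.172  0.0417] [ 3.141  0.    -0.101] F [-3.6 -0.4 -0.9] M [-0.26  0.62  0.06] q [-0.85  0.84  0.72  1.81 -0.77  0.79 -1.4 ] 0.0546
```

Request:
move_arm --jaw '[93,93,93,93,93]' --dp '[[0,0,0],[0,0,0],[0,0,0],[0,0,0],[0,0,0]]' --rotation '[[0,0,0.012],[0,0,0.012],[0,0,0.012],[0,0,0.01],[0,0,0]]'

```text
clock: 13.55
position: [0.5741, 0.1725, 0.0418]
tool_rot: [3.141, 0.001, -0.246]
force: [-6.1, 0.4, 0.7]
grip_width: 0.0544
```

```bash
python3 -c "
from h import *
show()"
```

```text
13.55 [0.5741 0.1725 0.0418] [ 3.141e+00  1.000e-03 -2.460e-01] F [-6.1  0.4  0.7] M [0.   1.13 1.11] q [-0.87  0.86  0.76  1.81 -0.8   0.81 -1.52] 0.0544
```

Moment 1.1 N m against 0.06 needed: it is at the stop. Ease back to mid-play, lift, and look.

Request:
move_arm --jaw '[93,93,93,93,93,93,93]' --dp '[[0,0,0],[0,0,0],[0,0,-0.03],[0,0,-0.05],[0,0,-0.05],[-0.075,0,0],[0,0,0]]' --rotation '[[0,0,-0.03],[0,0,-0.025],[0,0,0],[0,0,0],[0,0,0],[0,0,0],[0,0,0]]'

```text
clock: 14.42
position: [0.5116, 0.1773, 0.1461]
tool_rot: [-3.14, 0.002, -0.073]
force: [0.6, 0.2, 0.5]
grip_width: 0.0541
```

```bash
python3 -c "
from h import *
show()
plan([.5718,.012,.095],1.3765,8)
a=grab_frame('top')[150:280,280:460]
cv2.imwrite('pics/s6.png',np.vstack([cv2.resize(a,(540,390),interpolation=2),cv2.resize(grab_frame('wrist')[:320],(540,270))[:210]]))"
```

```text
14.425 [0.5116 0.1773 0.1461] [-3.14e+00  2.00e-03 -7.30e-02] F [0.6 0.2 0.5] M [ 0.06 -0.05  0.01] q [-1.03  0.64  0.87  1.91 -0.62  0.9  -1.49] 0.0541
dist/row mm 22.9 rot [-0.0001, 0.0, -0.0577]
[0.0113, 0.0251, 0.0079],[0.0066, 0.0267, 0.0079],[0.0017, 0.0274, 0.0079],[-0.0033, 0.0273, 0.0079],[-0.0082, 0.0262, 0.008],[-0.0128, 0.0243, 0.008],[-0.0169, 0.0216, 0.008],[-0.0206, 0.0182, 0.008],
```

View pics/s6.png

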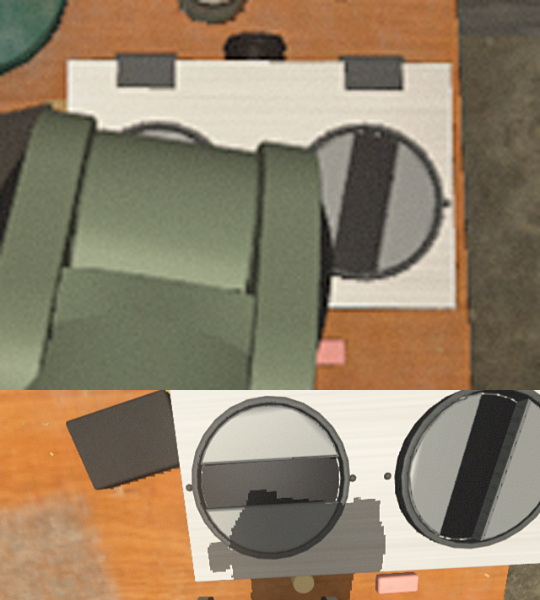

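The left slot (wrist crop (270,482)) lies in line with its pips at (190,488) and (353,478). The right one is still open at about 0.18 rad. Go there.

Request:
move_arm --jaw '[93,93,93,93,93,93,93,93,93]' --dp '[[0.0115,0.025,0],[0.0065,0.0265,0],[0.0015,0.0275,0],[-0.0035,0.0275,0.008],[-0.008,0.026,0.012],[-0.013,0.0245,0.012],[-0.017,0.0215,0.014],[-0.0205,0.018,0.016],[0,0,0]]' --rotation '[[0,0,-0.0577],[0,0,-0.0577],[0,0,-0.0577],[0,0,-0.0577],[0,0,-0.0577],[0,0,-0.0577],[0,0,-0.0577],[0,0,-0.0577],[0,0,0]]'

```text
clock: 15.65
position: [0.5755, 0.0088, 0.0956]
tool_rot: [-3.142, 0.001, 1.374]
force: [-0.3, 0.7, -0.3]
grip_width: 0.0544
```

```bash
python3 -c "
from h import *
show()
plan([.5718,.012,.055],1.3765,5)"
```

```text
15.65 [0.5755 0.0088 0.0956] [-3.142e+00  1.000e-03  1.374e+00] F [-0.3  0.7 -0.3] M [-0.02  0.07 -0.04] q [-0.4   0.62  0.4   1.84 -0.34  0.74 -0.01] 0.0544
dist/row mm 8.200000000000001 rot [-0.0, 0.0, -0.0002]
[0.0006, -0.0011, 0.0102],[0.0006, -0.0011, 0.0102],[0.0006, -0.0011, 0.0102],[0.0006, -0.0011, 0.0102],[0.0006, -0.0011, 0.0102],
```

Request:
move_arm --jaw '[93,93,93,93,93,93]' --dp '[[0.003,-0.0055,0.01],[0,0,0.01],[0,0,0.01],[0,0,0.01],[0,0,0.01],[0,0,0]]' --rotation '[[0,0,0],[0,0,0],[0,0,0],[0,0,0],[0,0,0],[0,0,0]]'

```text
clock: 16.4
position: [0.5705, 0.0144, 0.0557]
tool_rot: [-3.141, 0.0, 1.377]
force: [0.7, 1.2, 0.5]
grip_width: 0.0541
```

Request:
move_arm --jaw '[93,93,93,93,93]' --dp '[[0,0,0.004],[0,0,0.004],[0,0,0.004],[0,0,0.004],[0,0,0]]' --rotation '[[0,0,0],[0,0,0],[0,0,0],[0,0,0],[0,0,0]]'

```text
clock: 17.02
position: [0.5708, 0.0144, 0.0433]
tool_rot: [-3.141, 0.0, 1.377]
force: [0.6, -0.5, -0.1]
grip_width: 0.0545
```

Request:
move_arm --jaw '[93,93,93,93,93,93,93,93,93,93]' --dp '[[-0.0027,0.0018,0.0015],[0,0,0],[0,0,0],[0,0,0],[0,0,0],[0,0,0],[0,0,0],[0,0,0],[0,0,0],[0,0,0]]' --rotation '[[0,0,0],[0,0,0.05],[0,0,0.05],[0,0,0.05],[0,0,0.05],[0,0,0.05],[0,0,0.05],[0,0,0.05],[0,0,0.05],[0,0,0]]'

```text
clock: 18.27
position: [0.5718, 0.0119, 0.0421]
tool_rot: [3.141, 0.0, 0.122]
force: [-1.0, 0.1, 0.1]
grip_width: 0.0543
```

Request:
move_arm --jaw '[93,93,93,93,93]' --dp '[[0,0,0],[0,0,0],[0,0,0],[0,0,0],[0,0,0]]' --rotation '[[0,0,0.02],[0,0,0.02],[0,0,0.02],[0,0,0.02],[0,0,0]]'

```text
clock: 18.9
position: [0.5718, 0.0121, 0.0422]
tool_rot: [3.142, 0.0, -0.127]
force: [-0.2, -0.8, -0.7]
grip_width: 0.0542
```

```bash
python3 -c "
from h import *
show()"
```

```text
18.9 [0.5718 0.0121 0.0422] [ 3.142  0.    -0.127] F [-0.2 -0.8 -0.7] M [-0.07  0.27  0.07] q [-0.61  0.82  0.74  1.89 -0.8   0.76 -1.11] 0.0542
```

Request:
move_arm --jaw '[93,93,93,93]' --dp '[[0,0,0],[0,0,0],[0,0,0],[0,0,0]]' --rotation '[[0,0,0.012],[0,0,0.012],[0,0,0.012],[0,0,0]]'

```text
clock: 19.4
position: [0.5716, 0.0124, 0.0422]
tool_rot: [3.141, 0.001, -0.243]
force: [-5.4, 1.7, 2.6]
grip_width: 0.054
```

```bash
python3 -c "
from h import *
show()"
```

```text
19.4 [0.5716 0.0124 0.0422] [ 3.141e+00  1.000e-03 -2.430e-01] F [-5.4  1.7  2.6] M [0.36 1.15 0.92] q [-0.63  0.83  0.77  1.89 -0.83  0.78 -1.2 ] 0.054
```

Stop reached at 0.92 N m. Ease back, lift, withdraw toward the robot and check.

Request:
move_arm --jaw '[93,93,93,93,93,93,93,93,93]' --dp '[[0,0,0],[0,0,0],[0,0,-0.03],[0,0,-0.05],[0,0,-0.07],[-0.06,-0.03,-0.05],[-0.06,-0.04,-0.02],[-0.04,-0.06,0],[0,0,0]]' --rotation '[[0,0,-0.03],[0,0,-0.025],[0,0,0],[0,0,0],[0,0,0],[0,0,0],[0,0,0],[0,0,0],[0,0,0]]'

```text
clock: 20.52
position: [0.4558, 0.1259, 0.215]
tool_rot: [-3.14, -0.0, -0.064]
force: [1.0, -0.6, 0.2]
grip_width: 0.0546
```

```bash
python3 -c "
from h import *
show()
a=grab_frame('top')[120:280,220:460]; b=grab_frame('scene')[140:310,230:470]
cv2.imwrite('pics/s7.png',np.vstack([cv2.resize(a,(450,300),interpolation=2),cv2.resize(b,(450,300),interpolation=2)]))"
```

```text
20.525 [0.4558 0.1259 0.215 ] [-3.14  -0.    -0.064] F [ 1.  -0.6  0.2] M [ 0.   -0.02 -0.01] q [-1.19  0.46  1.08  2.01 -0.5   0.96 -1.48] 0.0546
```

View pics/s7.png

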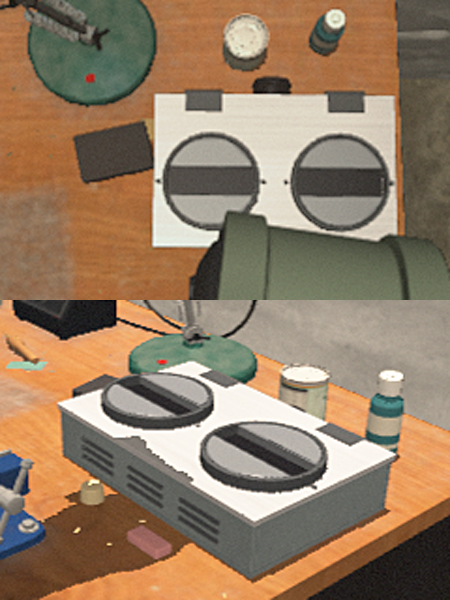

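Both slots lie in line with their pips, the panel is flush, the loose things are in place and the arm is clear.

```bash
python3 -c "
from workcell import workorder
print(workorder.job_done())"
```

```text
the job is handed in; nothing more can be done
None
```

The panel is shut and both quarter-turn fasteners are turned clockwise to their stops. I handed the job in at about 20.5 s on the robot's clock.

- **Panel:** I pressed it down with closed fingertips until the force rose to about 17 N and it stopped moving.
- **Fasteners:** I set both tips in each slot and turned left, then right. The turning moment at the stops was about 1.1 N m (left) and 0.9 N m (right), against roughly 0.06 N m needed to turn them.
- **Last checks:** The final top and scene pictures show the panel flush and both slots in line with their pips. The arm was clear, and the loose things look to be where they were; I checked those by eye only, not by measurement.
- **Disagreement:** The real fingertips sat about 26 mm (shut) to 30 mm (half open) above the reported TCP height. I set depths by contact force instead. Finding the left slot's floor that way briefly pressed about 31 N through the fingertips.

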